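# Turn the mason's wheel to the pinnacle

### The arm

A 6-joint arm with a two-finger parallel gripper is mounted at the origin on the work surface. World frame = base frame: x ahead of the robot, y to its left, z up, the work surface at z = 0. Lengths are in m, angles in rad, forces in N, time in s.
With the tool pointing down it reaches from about 0.3 to 0.875 m from the base axis. Payload 6.4 kg.
Tool frame: the origin (TCP) lies at the centre of the arm's flange, where the gripper is bolted on; the fingertips stand 173 mm ahead of it and the grasp point (between the pads) lies 155 mm ahead of it; z points along the fingers, x is the direction in which the jaws open and shut, and the axes are right-handed (so a half turn about z gives the same grasp; the last joint's range is limited). The gripper opens to 85 mm and grips with 20 to 120 N. Pads are 22 mm wide; open, the fingers measure 114 mm over their backs; the gripper's body (76 mm by 85 mm) begins 54 mm behind the grasp point. The pads swing forward as they close: fully open they stand 13 mm farther back than shut.
Start: joints at [1.027, 0.181, 1.607, -0, 1.354, -0.206], TCP at [0.191, 0.543, 0.405] pointing down, gripper open.
Joint ranges: [-2.99, 2.99], [-0.89, 2.07], [0.3, 2.58], [-1.14, 4.28], [0, 2.63], [-3.12, 3.12]. Speed limits (rad/s): [2.57, 2.57, 3.01, 3.14, 3.14, 3.14].

### API

Orientations are given as a unit quaternion [w, x, y, z].
In Python, from bench import ctrl gives the robot as it stands. The module is installed in compiled form; this text tells all that it offers.
- The arm moves only by the tool move_arm, never from a script. Its argument "moves" is a list of rows, each an object of numbers: "gripper": the opening in per cent of the stroke, from 0 (shut) to 100 (fully open); "x", "y", "z": the shift along the tool's x, y, z in cm; "roll": the turn about the tool's z in degrees. In form: [{"gripper": .., "x": .., "y": .., "z": .., "roll": ..}, ...]. A call has 1 to 5 rows; each row shifts and turns the commanded pose from where the row before left it, along the tool's axes as they then stand; what a row does not reach is not made up. A row lasts 1/8 s, in which the tool goes at most 62.5 mm and 10.7 degrees, less where a joint would pass 70% of its speed; a pose out of reach is approached as far as the arm can. A call is refused whole if a number of a shift passes 6.25 or a number of a turn 10.7, either way. A call with a gripper value outside its range is refused whole. The fingers move at their own pace and stop on an object; the grip force is fixed at half the most. Time passes only in rows, so rows that do not move let the fingers close. It gives the time, the measured TCP pose, the force and the opening at its end, in the units of the state.
- ctrl.get_obs(): the state, without advancing time (a new reading comes with each control period).
- ctrl.camera(name): name is "scene" or "top"; returns a dict with "img" (400x640x3 uint8, red, green, blue), "fx", "fy", "cx", "cy" (pixels), "D" ([k1, k2, p1, p2, k3] as OpenCV has them; the pictures are not rectified), "world_from_camera" (4x4, takes a point from camera to world coordinates). Camera axes: x right, y up, looking along -z (the intrinsics and any distortion apply to the point x, -y, -z); pixel columns grow to the right and rows downward; lengths in m; the calibration is good to about 2 mm. A picture is of the moment at which its call begins. There is no depth.
- ctrl.hand_in(): hands the job in, once; it reports no verdict.
The state is a dict: "time_s": time; "q": joint angles; "dq": joint speeds; "joint_efforts": joint torques, N m; "eef_pos": TCP position; "eef_rot": TCP orientation; "wrist_force": force on the tool from outside, world axes, zero at the start; "torque": the same for the moment, N m; "opening": opening from 0.0 (shut) to 1.0 (fully open).
Only numpy, scipy, OpenCV 4.12 (cv2) and the standard library are available. Lean on these libraries where they do the work, as an engineer would, in place of code of your own. Each camera call takes 0.05 s, during which the arm holds its last target. There are 200 camera calls.

### The job

On the stone carver's bench, turn the wooden turntable by pushing the steel posts on its rim with the fingers until the pointed stone pinnacle stands at the front, in line with the dark steel index block fixed beside the rim. Turn it gently, either way round, so that all four stone models keep standing in their places on the wheel; do not touch or lift the models themselves, and leave the other things on the bench where they are. Finish clear of everything, with the wheel at rest.

Things in the scene. Friction and masses are not known exactly. Their poses are not given: they have to be found in the camera images.
- pinnacle: The item to bring to the front: a loose pale limestone model of a gothic pinnacle, the only pointed one of the four: 36 mm square foot 22 mm high, then a four-sided spire with a 14 mm ball at its tip, 75 mm high in all, 0.13 kg. Origin: centre of its underside, z up; its yaw does not matter. It stands on the wheel about 55 mm from the wheel's axis and is carried round with the wheel.
- stand: Fixed cast foot of the mason's turntable (190 mm wide). Origin: on the table, on the wheel's vertical axis. Its own -x axis points to the FRONT of the turntable, where the index block stands; its yaw differs from run to run by up to about 0.5 rad from facing the robot.
- wheel_center (a point): Centre of the wheel's flat top, 70 mm above the table. The wheel is a wooden disc 270 mm in diameter and 25 mm thick (its underside is 45 mm above the table).
- index_tip (a point): Top of the index block, a dark steel block 40 mm wide and 46 mm deep fixed to the stand, its middle 170 mm from the axis, just outside the wheel's rim; its top is 57 mm above the table, 13 mm lower than the wheel's top. It marks the front.
- wheel (a joint): Turning angle of the wheel about its vertical axis, rad, growing anticlockwise seen from above. It turns freely either way for more than a full turn; friction holds it with about 0.25 N m (some 2 N at a post), so it stops almost at once when no longer pushed.
- drum: Loose limestone column drum on the wheel, 42 mm in diameter, 48 mm high, 0.14 kg. Origin: centre of underside. Rides along, not to be touched.
- block: Loose limestone stepped block on the wheel, 38 mm square, 40 mm high, 0.13 kg. Origin: centre of underside. Rides along, not to be touched.
- bowl_base: Loose limestone round waisted base on the wheel, 44 mm in diameter, 36 mm high, flat top, 0.12 kg. Origin: centre of underside. Rides along, not to be touched.
- mallet: Bystander: wooden mallet standing on its head, 84 mm wide, 225 mm high, 0.6 kg, on the robot's left. Origin: centre of underside.
- chisel: Bystander: steel chisel lying flat, 205 mm long, 16 mm thick. Origin: on the table under its middle.
- cup: Bystander: paper cup, 76 mm wide, 90 mm high, on the robot's right. Origin: centre of underside.
- brush: Bystander: wooden dust brush lying flat, 180 mm long, 24 mm high. Origin: on the table, where handle and head meet.
- offcut: Bystander: stone offcut 80 x 55 x 45 mm, on the left beyond the wheel. Origin: centre of underside.
- post0 (a point): Top centre of one of the five steel push posts that stand up from the wheel's rim, evenly spaced, 120 mm from the axis: 24 mm in diameter, 38 mm high, top 108 mm above the table. Push it sideways to turn the wheel. Post 0; its direction from the axis is 0 degrees + the wheel's angle, in the stand's frame.
- post1 (a point): Top centre of one of the five steel push posts that stand up from the wheel's rim, evenly spaced, 120 mm from the axis: 24 mm in diameter, 38 mm high, top 108 mm above the table. Push it sideways to turn the wheel. Post 1; its direction from the axis is 72 degrees + the wheel's angle, in the stand's frame.
- post2 (a point): Top centre of one of the five steel push posts that stand up from the wheel's rim, evenly spaced, 120 mm from the axis: 24 mm in diameter, 38 mm high, top 108 mm above the table. Push it sideways to turn the wheel. Post 2; its direction from the axis is 144 degrees + the wheel's angle, in the stand's frame.
- post3 (a point): Top centre of one of the five steel push posts that stand up from the wheel's rim, evenly spaced, 120 mm from the axis: 24 mm in diameter, 38 mm high, top 108 mm above the table. Push it sideways to turn the wheel. Post 3; its direction from the axis is 216 degrees + the wheel's angle, in the stand's frame.
- post4 (a point): Top centre of one of the five steel push posts that stand up from the wheel's rim, evenly spaced, 120 mm from the axis: 24 mm in diameter, 38 mm high, top 108 mm above the table. Push it sideways to turn the wheel. Post 4; its direction from the axis is 288 degrees + the wheel's angle, in the stand's frame.
Not all that is in view belongs to the job. Leave any purple or red look-alike of the pinnacle alone.

How it is judged:
At the end, for the whole second after the job is handed in: The pinnacle stands on the wheel on the index side of the axis (more than 35 mm in front of it), within 10 mm sideways of the line from the wheel's axis to the index block; the wheel is at rest; all four models stand upright (within 0.15 rad) on the wheel, 30 to 85 mm from its axis (x of pinnacle in the frame of stand below -0.035 m and y of pinnacle in the frame of stand between -0.01 and 0.01 m and velocity of joint wheel between -0.05 and 0.05 rad/s and angle between each of pinnacle, drum, block, bowl_base's own z axis and vertical below 0.15 rad and horizontal distance between pinnacle and wheel_center between 0.03 and 0.085 m and height (world z) of pinnacle between 0.065 and 0.076 m and linear speed of each of pinnacle, drum, block, bowl_base below 0.02 m/s and horizontal distance between drum and wheel_center between 0.03 and 0.085 m and height (world z) of drum between 0.065 and 0.076 m and horizontal distance between block and wheel_center between 0.03 and 0.085 m and height (world z) of block between 0.065 and 0.076 m and horizontal distance between bowl_base and wheel_center between 0.03 and 0.085 m and height (world z) of bowl_base between 0.065 and 0.076 m); the robot touches nothing.
It fails at once if a stone model is touched by the robot (contact force between any of the fingers, the arm and pinnacle above 0.3 N or contact force between any of the fingers, the arm and drum above 0.3 N or contact force between any of the fingers, the arm and block above 0.3 N or contact force between any of the fingers, the arm and bowl_base above 0.3 N).
It fails at once if a stone model is lifted, tipped over or thrown off its place on the wheel (height (world z) of any of pinnacle, drum, block, bowl_base above 0.085 m or angle between any of pinnacle, drum, block, bowl_base's own z axis and vertical above 0.4 rad or horizontal distance between any of pinnacle, drum, block, bowl_base and wheel_center above 0.09 m).
It fails at once if something else on the bench (mallet, chisel, cup, brush, offcut) is moved by more than 20 mm (distance of any of mallet, chisel, cup, brush, offcut from where it was at the start of the episode above 0.02 m).
It also fails if it takes over 64 s, if anything falls off the work surface, if the arm or the gripper's body presses on something with over 40 N, if the wrist force passes 120 N, or if a joint passes its speed limit or range.

## Working session

There is one attempt and no reset: what is moved stays moved. The work goes in short steps, Python scripts to look and compute and a tool call to move; the robot and the scene stay as the last step left them, time stands still between calls to the robot, and variables do not carry over. Pictures are saved under pics/ and viewed, about 8 in all and at most 12, crops included, and the job is handed in when it is done.

Besides the shell and the picture viewer there is one more tool, called in YAML: its name, and indented under it one key for each argument. move_arm: Moves the arm, as the interface text tells. Its arguments: {"type":"object","properties":{"moves":{"type":"array","items":{"type":"object","properties":{"gripper":{"type":"number"},"x":{"type":"number"},"y":{"type":"number"},"z":{"type":"number"},"roll":{"type":"number"}}}}},"required":["moves"]}

```bash
mkdir -p pics
cat > h.py <<'E'
import numpy as np,cv2
from bench import ctrl
def cam(n,save=None):
    c=ctrl.camera(n)
    if save: cv2.imwrite('pics/'+save,c['img'][:,:,::-1])
    return c
def K(c): return np.array([[c['fx'],0,c['cx']],[0,c['fy'],c['cy']],[0,0,1.]])
def ray(c,px,z):
    p=cv2.undistortPoints(np.array(px,float).reshape(-1,1,2),K(c),np.array(c['D'],float)).reshape(-1,2)
    T=np.array(c['world_from_camera']); d=np.c_[p[:,0],-p[:,1],-np.ones(len(p))]@T[:3,:3].T
    o=T[:3,3]; return o+d*((z-o[2])/d[:,2])[:,None]
def proj(c,P):
    T=np.linalg.inv(np.array(c['world_from_camera'])); q=np.atleast_2d(P)@T[:3,:3].T+T[:3,3]
    q=q*[1,-1,-1]; return cv2.projectPoints(q,np.zeros(3),np.zeros(3),K(c),np.array(c['D'],float))[0].reshape(-1,2)
E
python3 - <<'E'
from h import *
for n in('top','scene'):
    c=cam(n,n+'0.png'); print(n,np.round(c['world_from_camera'],3).tolist(),c['fx'],c['D'])
o=ctrl.get_obs(); print(o['time_s'],o['eef_pos'],o['eef_rot'])
E
```

```text
top [[0.005, 0.989, -0.146, 0.423], [-1.0, 0.003, -0.014, -0.025], [-0.013, 0.146, 0.989, 1.185], [0.0, 0.0, 0.0, 1.0]] 411.549484215479 [-0.02470051  0.          0.          0.          0.        ]
scene [[0.889, -0.318, 0.33, 0.938], [0.458, 0.603, -0.653, -0.712], [0.009, 0.732, 0.681, 0.844], [0.0, 0.0, 0.0, 1.0]] 387.46530035204427 [-0.0341831  0.         0.         0.         0.       ]
0.1 [0.19042453 0.54231683 0.4038913 ] [ 3.17413370e-04  8.15904315e-01  5.78186430e-01 -7.07158545e-04]
```

View pics/top0.png

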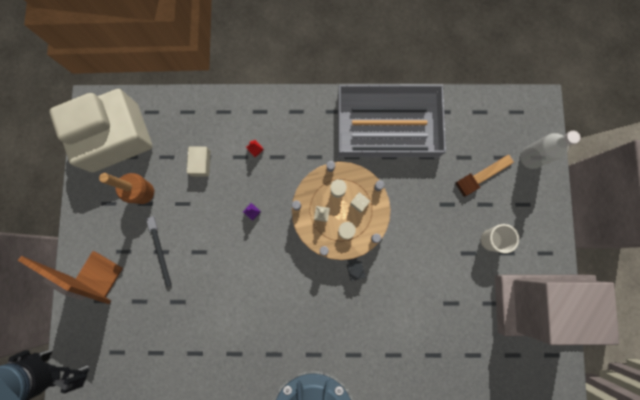

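View pics/scene0.png

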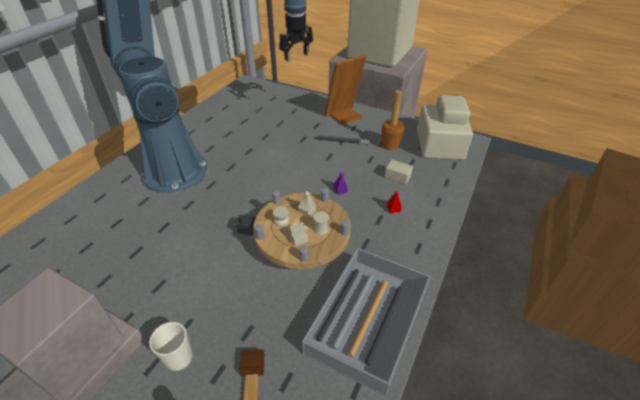

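Top view: the wheel is at about (341,211), the index block at (355,270), and the posts at (330,166), (379,185), (376,239), (324,251) and (296,205). Pinnacle candidates are the pale pointed model on the wheel at (321,213), the purple cone at (252,211) and the red one at (255,148). Only the pale one on the wheel fits. I'll confirm it in an enlarged crop.

Run:
```python
from h import *
a=cv2.imread('pics/top0.png')[150:290,280:410]; b=cv2.imread('pics/scene0.png')[180:275,230:360]
a=cv2.resize(a,None,fx=3.5,fy=3.5,interpolation=3)
b=cv2.resize(b,None,fx=2.6,fy=2.6,interpolation=3)
W=np.zeros((490,455+338,3),np.uint8);W[:a.shape[0],:455]=a;W[:b.shape[0],455:]=b
cv2.imwrite('pics/crop1.png',W)
c=cam('top'); h=cv2.cvtColor(c['img'],cv2.COLOR_RGB2HSV)
m=cv2.inRange(h,(5,60,80),(25,255,255)); m[:150]=0;m[275:]=0;m[:,:280]=0;m[:,405:]=0
p=np.vstack([k for k in cv2.findContours(m,0,2)[0] if len(k)>20]); 
w=ray(c,cv2.convexHull(p).reshape(-1,2),.07)[:,:2]
(cx,cy),r=cv2.minEnclosingCircle(w.astype(np.float32)); print('wheel',cx,cy,r)
A=np.c_[2*w,np.ones(len(w))]; s=np.linalg.lstsq(A,(w**2).sum(1),rcond=None)[0]; print(s[:2],np.sqrt(s[2]+s[0]**2+s[1]**2))
print(ray(c,[[330,164],[380,184],[377,239],[324,251],[296,204]],.108)[:,:2].round(3).tolist(), ray(c,[[355,270]],.057), proj(c,[[*s[:2],.07]]))
```

```text
wheel 0.5567271709442139 -0.07383693754673004 0.13634994626045227
[ 0.55649314 -0.0738259 ] 0.13529769096895505
[[0.675, -0.044], [0.621, -0.177], [0.475, -0.167], [0.444, -0.029], [0.567, 0.045]] [[ 0.39394836 -0.11289266  0.057     ]] [[340.53376975 209.62618012]]
```

View pics/crop1.png

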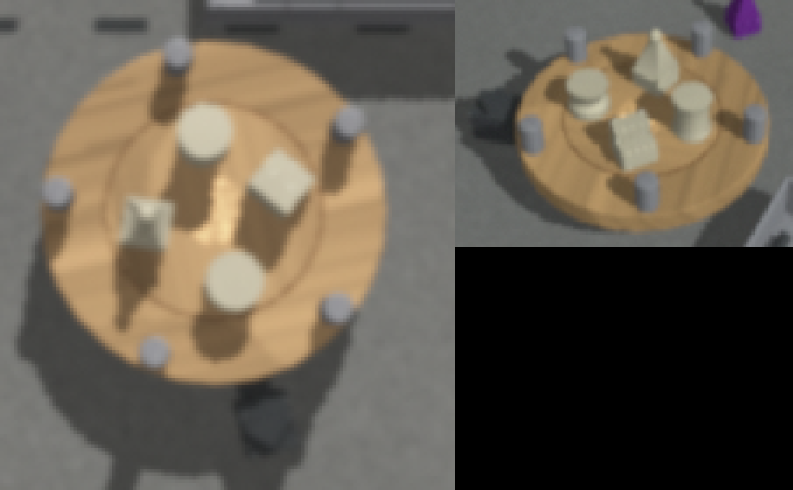

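Confirmed: the pale spire on the wheel (crop (146,222)) is the pinnacle, and the dark block lies at crop (265,420). Next I measure their angles using both views.

```bash
cat >> h.py <<'E'
C=np.array([.5565,-.0738])
def ang(p): d=np.asarray(p)[:2]-C; return round(float(np.degrees(np.arctan2(d[1],d[0]))),1),round(float(np.hypot(*d)),4)
E
python3 - <<'E'
from h import *
c=cam('top');s=cam('scene')
def two(pt,ps):
    A=[];b=[]
    for cc,p in((c,pt),(s,ps)):
        o=np.array(cc['world_from_camera'])[:3,3]; d=ray(cc,[p],0)[0]-o; d/=np.linalg.norm(d); M=np.eye(3)-np.outer(d,d); A.append(M);b.append(M@o)
    return np.linalg.lstsq(np.vstack(A),np.hstack(b),rcond=None)[0]
P=two((280+147/3.5,150+212/3.5),(230+(656-455)/2.6,180+35/2.6)); print('tip',P,ang(P))
print('tip top only',ang(ray(c,[(280+147/3.5,150+212/3.5)],.138)[0]))
g=c['img'].max(2).astype(int); sub=g[255:290,335:375]; print(sub[::2,::2])
m=np.zeros(g.shape,np.uint8); m[258:285,340:372]=(g[258:285,340:372]<48)*255
M=cv2.moments(m,True); print(M['m00'],M['m10']/M['m00'],M['m01']/M['m00'])
for p in [(.394,-.113,.057)]: print(proj(s,p))
for n,p in zip('abcde',[[330,164],[380,184],[377,239],[324,251],[296,204]]): print(n,ang(ray(c,[p],.108)[0]))
E
```

```text
tip [ 0.54582265 -0.0233615   0.1379505 ] (102.0, 0.0516)
tip top only (102.0, 0.0515)
[[191 190 188 184 184 183 182 182 181 181 178 169 153 126  98  73  69  70
   71  71]
 [181 182 182 182 182 180 177 173 167 155 124  99  79  72  69  66  67  70
   70  70]
 [118 124 135 142 135 125 109  90  74  58  46  59  68  70  70  69  69  68
   69  70]
 [ 73  73  73  74  73  71  58  42  39  38  39  43  51  62  71  70  68  68
   69  84]
 [ 70  71  70  70  69  68  58  41  38  40  45  50  55  64  69  68  68  70
   70  99]
 [ 68  69  70  71  71  66  46  42  44  51  63  66  67  68  70  71  69  70
   84 112]
 [ 67  70  70  71  71  68  53  59  62  65  65  66  67  67  69  72  70  77
  107 121]
 [ 68  71  70  70  71  71  61  63  64  65  66  66  66  66  66  69  70  95
  120 119]
 [ 68  70  69  69  69  70  64  53  64  66  67  67  66  61  60  67  70  99
  119 120]
 [ 70  71  70  71  70  70  67  51  58  65  67  67  64  60  61  66  76 109
  121 122]
 [ 69  70  70  70  70  69  66  51  44  54  63  65  61  61  67  69  87 119
  123 122]
 [ 70  69  69  68  68  68  67  58  48  42  47  56  57  63  66  68  97 121
  122 118]
 [ 69  68  69  69  68  68  69  61  55  55  47  53  62  67  66  69 100 120
  121 118]
 [ 70  70  71  69  67  68  68  67  64  65  64  67  67  68  68  79 111 120
  120 119]
 [ 69  70  72  71  67  67  67  69  68  68  68  70  69  73  85 101 115 120
  119 117]
 [ 77  86  92  92  72  68  68  69  68  70  69  69  68  86 114 119 119 119
  119 118]
 [112 115 116 118  93  69  69  70  69  69  66  68  70  97 118 119 118 119
  120 120]
 [121 117 117 119 101  72  69  70  69  69  67  66  75 107 118 118 119 119
  119 119]]
64.0 352.375 265.890625
[[246.15482623 216.56461585]]
a (13.9, 0.122)
b (-58.1, 0.1217)
c (-131.2, 0.1236)
d (158.3, 0.1215)
e (85.2, 0.1196)
```

Run:
```python
from h import *
a=cv2.imread('pics/top0.png')[250:290,335:380]; b=cv2.imread('pics/scene0.png')[200:245,230:275]
f=lambda i:cv2.resize(np.clip((i.astype(float)-20)*3,0,255).astype(np.uint8),None,fx=8.8,fy=8.8,interpolation=2)
a,b=f(a),f(b); W=np.zeros((400,800,3),np.uint8);W[:a.shape[0],:a.shape[1]]=a;W[:b.shape[0],400:400+b.shape[1]]=b
cv2.imwrite('pics/crop2.png',W)
```

```text
(no output)
```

View pics/crop2.png

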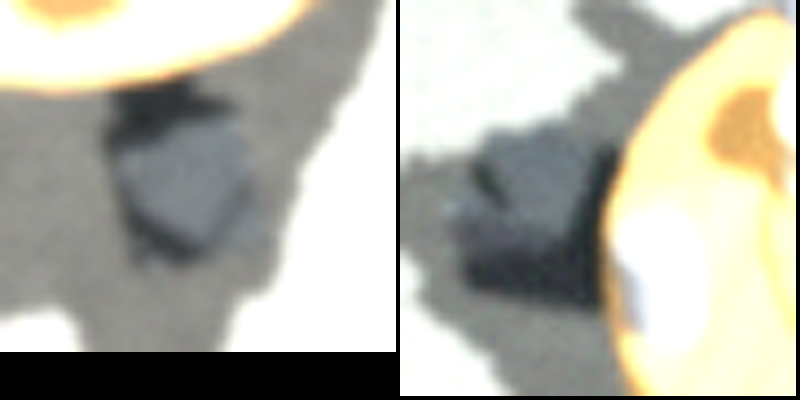

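move_arm:
  moves:
    - {"gripper": 0,"x": -4,"y": 4.5}
    - {"gripper": 0,"x": -4,"y": 5}
    - {"gripper": 0,"x": -4,"y": 5}
    - {"gripper": 0,"x": -4,"y": 5}
    - {"gripper": 0,"x": -4,"y": 5}

```text
validation failed for argument at $.mo...
```

The enlarged crop shows the index block's top face centred at crop (190,180) in the top view and about (530,180) in the scene view. Next I triangulate it and retry the move with all the fields given.

Run:
```python
from h import *
c=cam('top');s=cam('scene')
for p in [(190,180),(182,135),(195,245),(125,155),(240,118),(255,185),(135,210)]:
    r=ray(c,[(335+p[0]/8.8,250+p[1]/8.8)],.057)[0]; print(r.round(4),ang(r))
print('scene')
for p in [(530,180),(485,140),(575,130),(600,165),(570,245)]:
    r=ray(s,[(230+(p[0]-400)/8.8,200+p[1]/8.8)],.057)[0]; print(r.round(4),ang(r))
# wheel centre check from the scene view
h=cv2.cvtColor(s['img'],cv2.COLOR_RGB2HSV); m=cv2.inRange(h,(5,60,80),(25,255,255)); m[:185]=0;m[280:]=0;m[:,:245]=0;m[:,360:]=0
p=np.vstack([k for k in cv2.findContours(m,0,2)[0] if len(k)>20]); w=ray(s,cv2.convexHull(p).reshape(-1,2),.07)[:,:2]
w=w[(w[:,1]>C[1])|(w[:,0]>C[0]+.05)] 
A=np.c_[2*w,np.ones(len(w))]; q=np.linalg.lstsq(A,(w**2).sum(1),rcond=None)[0]; print('C scene',q[:2],np.sqrt(q[2]+q[0]**2+q[1]**2))
for d in range(186,204,2):
    t=np.radians(d);u=np.array([np.cos(t),np.sin(t)]);v=np.array([-u[1],u[0]])
    if d in(190,194,198): print(d,[ (((proj(c,[*(C+u*r+v*k),.057])[0]-[335,250])*8.8).round().tolist()) for r,k in((.147,.02),(.147,-.02),(.193,-.02),(.193,.02))])
```

```text
[ 0.3928 -0.1172  0.057 ] (-165.2, 0.1694)
[ 0.4064 -0.1148  0.057 ] (-164.7, 0.1556)
[ 0.3731 -0.1185  0.057 ] (-166.3, 0.1888)
[ 0.4003 -0.0973  0.057 ] (-171.5, 0.158)
[ 0.4116 -0.1327  0.057 ] (-157.9, 0.1564)
[ 0.3913 -0.1371  0.057 ] (-159.0, 0.1769)
[ 0.3836 -0.1002  0.057 ] (-171.3, 0.1749)
scene
[ 0.3996 -0.1276  0.057 ] (-161.1, 0.1659)
[ 0.376  -0.1195  0.057 ] (-165.8, 0.1862)
[ 0.3993 -0.102   0.057 ] (-169.8, 0.1598)
[ 0.4157 -0.1115  0.057 ] (-165.0, 0.1458)
[ 0.4276 -0.1453  0.057 ] (-151.0, 0.1474)
C scene [ 0.55735622 -0.08712823] 0.1411844044913255
190 [[195.0, 106.0], [67.0, 128.0], [94.0, 278.0], [223.0, 256.0]]
194 [[227.0, 95.0], [101.0, 126.0], [138.0, 274.0], [265.0, 242.0]]
198 [[258.0, 81.0], [134.0, 121.0], [182.0, 266.0], [306.0, 226.0]]
```

move_arm:
  moves:
    - {"gripper": 0,"x": -4,"y": 4.5,"z": 0,"roll": 0}
    - {"gripper": 0,"x": -4,"y": 5,"z": 0,"roll": 0}
    - {"gripper": 0,"x": -4,"y": 5,"z": 0,"roll": 0}
    - {"gripper": 0,"x": -4,"y": 5,"z": 0,"roll": 0}
    - {"gripper": 0,"x": -4,"y": 5,"z": 0,"roll": 0}

```text
time_s: 0.98
eef_pos: [0.3528, 0.2761, 0.405]
eef_rot: [0.0, 0.816, 0.578, 0.001]
wrist_force: [0.9, 0.8, -0.1]
opening: -0.002
```

Front is at about 195°, the pinnacle at 102° and the push post at 86°. So the wheel must turn about +93° anticlockwise. I approach the clockwise side of that post, at 64° and r 0.122.

move_arm:
  moves:
    - {"gripper": 0,"x": -2.3,"y": 5.3,"z": 0,"roll": 0}
    - {"gripper": 0,"x": -2.3,"y": 5.3,"z": 0,"roll": 0}
    - {"gripper": 0,"x": -2.3,"y": 5.3,"z": 0,"roll": 0}
    - {"gripper": 0,"x": -2.3,"y": 5.3,"z": 0,"roll": 0}
    - {"gripper": 0,"x": -2.3,"y": 5.3,"z": 0,"roll": 0}

```text
time_s: 1.6
eef_pos: [0.5653, 0.0799, 0.4048]
eef_rot: [0.0, 0.816, 0.578, 0.0]
wrist_force: [0.4, 0.7, 0.6]
opening: 0.003
```

move_arm:
  moves:
    - {"gripper": 0,"x": -2.3,"y": 5.4,"z": 0,"roll": 0}
    - {"gripper": 0,"x": 0,"y": 0,"z": 0,"roll": 6.6}
    - {"gripper": 0,"x": 0,"y": 0,"z": 4,"roll": 0}
    - {"gripper": 0,"x": 0,"y": 0,"z": 3,"roll": 0}
    - {"gripper": 0,"x": 0,"y": 0,"z": 0,"roll": 0}

```text
time_s: 2.22
eef_pos: [0.6064, 0.0419, 0.3318]
eef_rot: [-0.002, 0.848, 0.53, -0.002]
wrist_force: [-0.4, 0.3, 0.6]
opening: -0.001
```

Run:
```python
from h import *
o=ctrl.get_obs(); print(o['eef_pos'],o['eef_rot'],o['wrist_force'],ang(o['eef_pos']))
a=cam('top')['img'][140:290,270:420,::-1]; b=cam('scene')['img'][130:280,220:370,::-1]
cv2.imwrite('pics/c3.png',cv2.resize(np.hstack([a,b]),None,fx=2.6,fy=2.6,interpolation=3))
```

```text
[0.60635255 0.04193796 0.33181284] [-0.00189821  0.84787552  0.53018681 -0.00233467] [-0.37837339  0.26149914  0.62723098] (66.7, 0.126)
```

View pics/c3.png

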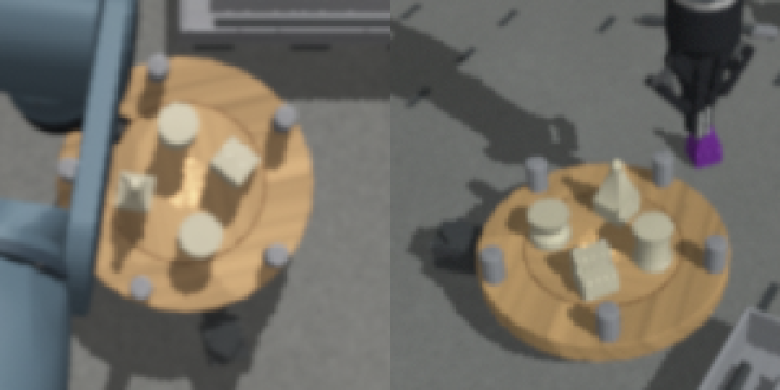

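The gripper hangs beside the post, above the rim and clear of the models. Next it goes down.

move_arm:
  moves:
    - {"gripper": 0,"x": 0,"y": 0,"z": 2.5,"roll": 0}
    - {"gripper": 0,"x": 0,"y": 0,"z": 2.5,"roll": 0}
    - {"gripper": 0,"x": 0,"y": 0,"z": 2,"roll": 0}
    - {"gripper": 0,"x": 0,"y": 0,"z": 0.6,"roll": 0}
    - {"gripper": 0,"x": 0,"y": 0,"z": 0,"roll": 0}

```text
time_s: 2.95
eef_pos: [0.6077, 0.0419, 0.2591]
eef_rot: [0.0, 0.848, 0.53, 0.0]
wrist_force: [0.0, -1.0, 0.5]
opening: 0.004
```

Run:
```python
from h import *
from scipy.spatial.transform import Rotation as R
o=ctrl.get_obs(); q=o['eef_rot']; x=R.from_quat([*q[1:],q[0]]).as_matrix()[:,0]
print(o['eef_pos'],o['wrist_force'],ang(o['eef_pos']),np.degrees(np.arctan2(x[1],x[0])))
b=cam('scene')['img'][130:280,220:370,::-1]
cv2.imwrite('pics/c4.png',cv2.resize(b,None,fx=3.5,fy=3.5,interpolation=3))
```

```text
[0.60768624 0.04190687 0.25912082] [ 0.02921927 -1.04073925  0.45735459] (66.1, 0.1265) 64.04980002386016
```

View pics/c4.png

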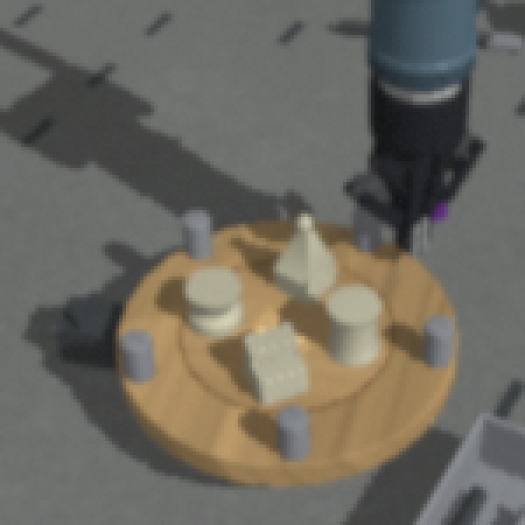

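Fingers are beside the post on its clockwise side, clear of the models. Now I push along the arc, 4° per row.

move_arm:
  moves:
    - {"gripper": 0,"x": -0.03,"y": -0.88,"z": 0,"roll": -4}
    - {"gripper": 0,"x": -0.03,"y": -0.66,"z": 0,"roll": -3}
    - {"gripper": 0,"x": -0.03,"y": -0.66,"z": 0,"roll": -3}
    - {"gripper": 0,"x": -0.03,"y": -0.66,"z": 0,"roll": -3}
    - {"gripper": 0,"x": -0.03,"y": -0.66,"z": 0,"roll": -3}

```text
time_s: 3.62
eef_pos: [0.5747, 0.0522, 0.2603]
eef_rot: [0.001, 0.765, 0.644, 0.001]
wrist_force: [2.4, -0.8, -1.1]
opening: -0.002
```

move_arm:
  moves:
    - {"gripper": 0,"x": -0.03,"y": -0.66,"z": 0,"roll": -3}
    - {"gripper": 0,"x": -0.03,"y": -0.66,"z": 0,"roll": -3}
    - {"gripper": 0,"x": -0.03,"y": -0.66,"z": 0,"roll": -3}
    - {"gripper": 0,"x": -0.03,"y": -0.66,"z": 0,"roll": -3}
    - {"gripper": 0,"x": -0.03,"y": -0.66,"z": 0,"roll": -3}

```text
time_s: 4.25
eef_pos: [0.5417, 0.0531, 0.2602]
eef_rot: [0.001, 0.675, 0.738, 0.001]
wrist_force: [2.4, 0.6, -0.5]
opening: 0.002
```

```bash
cat >> h.py <<'E'
def look(name):
    from scipy.spatial.transform import Rotation as R
    o=ctrl.get_obs(); q=o['eef_rot']; x=R.from_quat([*q[1:],q[0]]).as_matrix()[:,0]
    print(o['time_s'],o['eef_pos'],o['wrist_force'],ang(o['eef_pos']),np.degrees(np.arctan2(x[1],x[0])))
    a=cam('top')['img'][140:290,270:420,::-1]; b=cam('scene')['img'][130:280,220:370,::-1]
    cv2.imwrite('pics/'+name,cv2.resize(np.hstack([a,b]),None,fx=2.6,fy=2.6,interpolation=3))
E
python3 -c "from h import *;look('c5.png')"
```

```text
4.25 [0.54169647 0.05310106 0.26021139] [ 2.41480126  0.60342235 -0.54444718] (96.7, 0.1278) 95.14243776951953
```

View pics/c5.png

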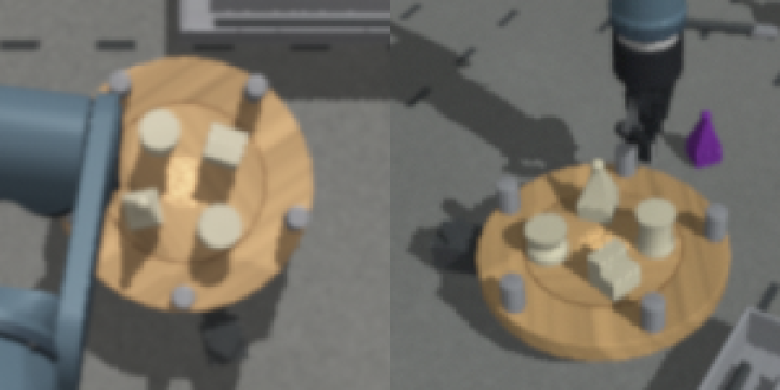

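The wheel has turned about 20° and all four models stand; the force is about 2.5 N. I continue.

move_arm:
  moves:
    - {"gripper": 0,"x": -0.04,"y": -0.88,"z": 0,"roll": -4}
    - {"gripper": 0,"x": -0.04,"y": -0.88,"z": 0,"roll": -4}
    - {"gripper": 0,"x": -0.04,"y": -0.88,"z": 0,"roll": -4}
    - {"gripper": 0,"x": -0.04,"y": -0.88,"z": 0,"roll": -4}
    - {"gripper": 0,"x": -0.04,"y": -0.88,"z": 0,"roll": -4}

```text
time_s: 4.97
eef_pos: [0.4996, 0.0412, 0.26]
eef_rot: [0.001, 0.537, 0.844, 0.001]
wrist_force: [1.3, 1.9, 1.1]
opening: -0.001
```

move_arm:
  moves:
    - {"gripper": 0,"x": -0.04,"y": -0.88,"z": 0,"roll": -4}
    - {"gripper": 0,"x": -0.04,"y": -0.88,"z": 0,"roll": -4}
    - {"gripper": 0,"x": -0.04,"y": -0.88,"z": 0,"roll": -4}
    - {"gripper": 0,"x": -0.04,"y": -0.88,"z": 0,"roll": -4}
    - {"gripper": 0,"x": -0.04,"y": -0.88,"z": 0,"roll": -4}

```text
time_s: 5.6
eef_pos: [0.4638, 0.0156, 0.2599]
eef_rot: [0.001, 0.382, 0.924, 0.001]
wrist_force: [1.9, 3.1, 0.7]
opening: -0.002
```

move_arm:
  moves:
    - {"gripper": 0,"x": -0.04,"y": -0.88,"z": 0,"roll": -4}
    - {"gripper": 0,"x": -0.04,"y": -0.88,"z": 0,"roll": -4}
    - {"gripper": 0,"x": -0.03,"y": -0.66,"z": 0,"roll": -3}
    - {"gripper": 0,"x": -0.02,"y": -0.44,"z": 0,"roll": -2}
    - {"gripper": 0,"x": 0,"y": 0,"z": 0,"roll": 0}

```text
time_s: 6.22
eef_pos: [0.4461, -0.0073, 0.2595]
eef_rot: [0.001, 0.276, 0.961, -0.0]
wrist_force: [0.8, 1.1, -0.1]
opening: 0.005
```

```bash
python3 -c "from h import *;look('c6.png')"
```

```text
6.225 [ 0.44613819 -0.00725819  0.25946143] [ 0.81111718  1.13041789 -0.13054006] (148.9, 0.1289) 147.95375296304283
```

View pics/c6.png

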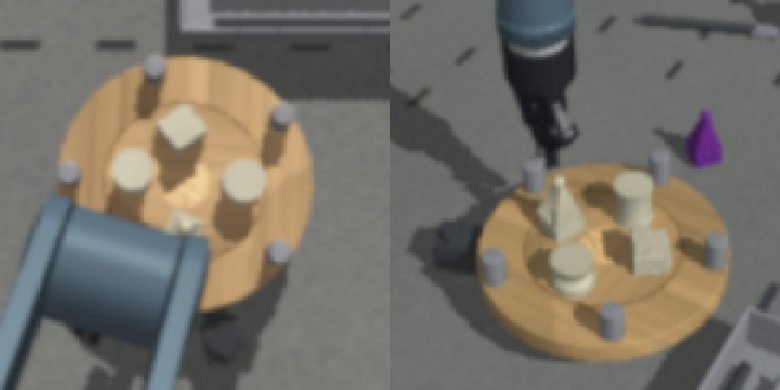

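Run:
```python
from h import *
c=cam('top');s=cam('scene')
for p in [(154,64),(283,112),(281,249),(68,168)]: 
    a=ang(ray(c,[(270+p[0]/2.6,140+p[1]/2.6)],.108)[0]); print(a,(a[0]-13.6)%72)
print(ang(ray(s,[(220+(558-390)/2.6,130+181/2.6)],.138)[0]))
```

```text
(15.1, 0.1208) 1.5
(-56.4, 0.1205) 2.0
(-127.2, 0.1205) 3.1999999999999886
(85.9, 0.1191) 0.30000000000001137
(179.8, 0.0526)
```

The wheel has turned about 74°, so the pinnacle is at roughly 177° and about 18° remain. I push 16° more, then back off, retreat and look from above.

move_arm:
  moves:
    - {"gripper": 0,"x": -0.04,"y": -0.88,"z": 0,"roll": -4}
    - {"gripper": 0,"x": -0.04,"y": -0.88,"z": 0,"roll": -4}
    - {"gripper": 0,"x": -0.04,"y": -0.88,"z": 0,"roll": -4}
    - {"gripper": 0,"x": -0.04,"y": -0.88,"z": 0,"roll": -4}
    - {"gripper": 0,"x": 0,"y": 0,"z": 0,"roll": 0}

```text
time_s: 7.05
eef_pos: [0.4391, -0.0149, 0.2579]
eef_rot: [-0.002, 0.149, 0.989, -0.016]
wrist_force: [0.0, -0.3, 0.6]
opening: -0.003
```

move_arm:
  moves:
    - {"gripper": 0,"x": 0.1,"y": 1.2,"z": 0,"roll": 0}
    - {"gripper": 0,"x": 0,"y": 0,"z": -3,"roll": 0}
    - {"gripper": 0,"x": 0,"y": 0,"z": -4,"roll": 0}
    - {"gripper": 0,"x": 5,"y": 3,"z": 0,"roll": 0}
    - {"gripper": 0,"x": 5,"y": 5,"z": 0,"roll": 0}

```text
time_s: 7.68
eef_pos: [0.3734, 0.0978, 0.3257]
eef_rot: [-0.001, 0.152, 0.988, -0.015]
wrist_force: [-0.2, 1.2, -0.5]
opening: -0.001
```

move_arm:
  moves:
    - {"gripper": 0,"x": 4,"y": 5,"z": 0,"roll": 0}
    - {"gripper": 0,"x": 4,"y": 5,"z": 0,"roll": 0}
    - {"gripper": 0,"x": 3,"y": 4,"z": 0,"roll": 0}
    - {"gripper": 0,"x": 0,"y": 0,"z": 0,"roll": 0}

```text
time_s: 8.18
eef_pos: [0.3099, 0.2632, 0.3208]
eef_rot: [-0.002, 0.147, 0.989, -0.015]
wrist_force: [-1.1, -0.8, 0.4]
opening: 0.004
```

```bash
python3 -c "from h import *;look('c7.png')"
```

```text
8.175 [0.30987104 0.26318428 0.3208148 ] [-1.05937797 -0.75308871  0.39585308] (126.2, 0.4176) 163.09469564217662
```

View pics/c7.png

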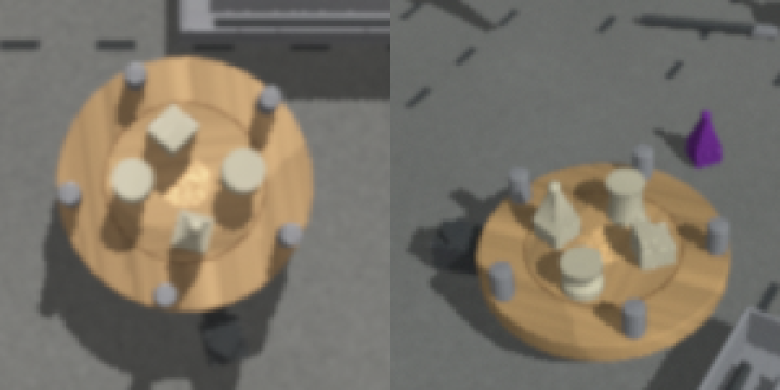

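Run:
```python
from h import *
c=cam('top');s=cam('scene');print(np.round(ctrl.get_obs()['q'],3))
for p in [(135,71),(270,95),(291,232),(165,292),(68,189)]: 
    a=ang(ray(c,[(270+p[0]/2.6,140+p[1]/2.6)],.108)[0]); print(a,(a[0]-13.6)%72)
print(ang(ray(c,[(270+194/2.6,140+219/2.6)],.138)[0]),ang(ray(s,[(220+(555-390)/2.6,130+186/2.6)],.138)[0]))
```

```text
[ 0.409 -0.104  2.084 -0.026  1.182 -2.42 ]
(25.0, 0.1206) 11.4
(-46.0, 0.1215) 12.399999999999999
(-117.7, 0.1201) 12.699999999999989
(170.0, 0.1179) 12.400000000000006
(96.3, 0.1192) 10.700000000000003
(-170.9, 0.0462) (-171.4, 0.0519)
```

The pinnacle is at about 188° against a front of 195°, so about 7.5° remain. All models stand. The last roll ran toward a wrist limit, so I'll use the next post, now at 97°, in the same arrangement as the first push. That means rolling back 84° and going there from above.

move_arm:
  moves:
    - {"gripper": 0,"x": 0,"y": 0,"z": -3,"roll": 10.5}
    - {"gripper": 0,"x": 0,"y": 0,"z": -3,"roll": 10.5}
    - {"gripper": 0,"x": 0,"y": 0,"z": 0,"roll": 10.5}
    - {"gripper": 0,"x": 0,"y": 0,"z": 0,"roll": 10.5}
    - {"gripper": 0,"x": 0,"y": 0,"z": 0,"roll": 10.5}

```text
time_s: 9.0
eef_pos: [0.3132, 0.2607, 0.381]
eef_rot: [0.005, 0.576, 0.817, -0.015]
wrist_force: [0.6, -0.3, 0.9]
opening: -0.0
```

move_arm:
  moves:
    - {"gripper": 0,"x": 0,"y": 0,"z": 0,"roll": 10.5}
    - {"gripper": 0,"x": 0,"y": 0,"z": 0,"roll": 10.5}
    - {"gripper": 0,"x": 0,"y": 0,"z": 0,"roll": 10.5}
    - {"gripper": 0,"x": 0,"y": 0,"z": 0,"roll": 0}

```text
time_s: 9.5
eef_pos: [0.3131, 0.2609, 0.3808]
eef_rot: [0.009, 0.773, 0.634, -0.013]
wrist_force: [0.1, -0.6, -0.6]
opening: -0.002
```

```bash
cat >> h.py <<'E'
def to(x,y):
    from scipy.spatial.transform import Rotation as R
    o=ctrl.get_obs(); q=o['eef_rot']; M=R.from_quat([*q[1:],q[0]]).as_matrix()
    print(o['time_s'],o['eef_pos'],'xang',np.degrees(np.arctan2(M[1,0],M[0,0])),'tilt',M[:,2].round(3),'polar',ang(o['eef_pos']),'toolshift cm',(100*M.T@(np.array([x,y,o['eef_pos'][2]])-o['eef_pos'])).round(2))
E
python3 -c "from h import *;to(.5916,.0488)"
```

```text
9.5 [0.31307547 0.26091676 0.38083937] xang 78.64840058815079 tilt [-0.009 -0.03  -1.   ] polar (126.0, 0.4139) toolshift cm [-15.31  31.48   0.39]
```

move_arm:
  moves:
    - {"gripper": 0,"x": -2.5,"y": 5.2,"z": 0,"roll": 0}
    - {"gripper": 0,"x": -2.5,"y": 5.2,"z": 0,"roll": 0}
    - {"gripper": 0,"x": -2.5,"y": 5.2,"z": 0,"roll": 0}
    - {"gripper": 0,"x": -2.5,"y": 5.3,"z": 0,"roll": 0}
    - {"gripper": 0,"x": -2.5,"y": 5.3,"z": 0,"roll": 0}

```text
time_s: 10.12
eef_pos: [0.5464, 0.0857, 0.384]
eef_rot: [0.009, 0.772, 0.635, -0.013]
wrist_force: [-0.0, 0.5, 0.3]
opening: 0.005
```

move_arm:
  moves:
    - {"gripper": 0,"x": -2.3,"y": 5.3,"z": 0,"roll": 0}
    - {"gripper": 0,"x": 0,"y": 0,"z": 0,"roll": 0}
    - {"gripper": 0,"x": 0,"y": 0,"z": 3,"roll": 0}
    - {"gripper": 0,"x": 0,"y": 0,"z": 2,"roll": 0}
    - {"gripper": 0,"x": 0,"y": 0,"z": 0,"roll": 0}

```text
time_s: 10.75
eef_pos: [0.5906, 0.0537, 0.3327]
eef_rot: [0.007, 0.772, 0.635, -0.014]
wrist_force: [0.3, -0.4, 0.1]
opening: -0.001
```

```bash
python3 -c "from h import *;to(.5932,.0538);look('c8.png')"
```

```text
10.75 [0.59061503 0.05369243 0.33267375] xang 78.84005079572475 tilt [-0.013 -0.029 -0.999] polar (75.0, 0.132) toolshift cm [ 0.06  0.25 -0.  ]
10.75 [0.59061503 0.05369243 0.33267375] [ 0.2886676  -0.3655091   0.08257799] (75.0, 0.132) 78.84005079572475
```

View pics/c8.png

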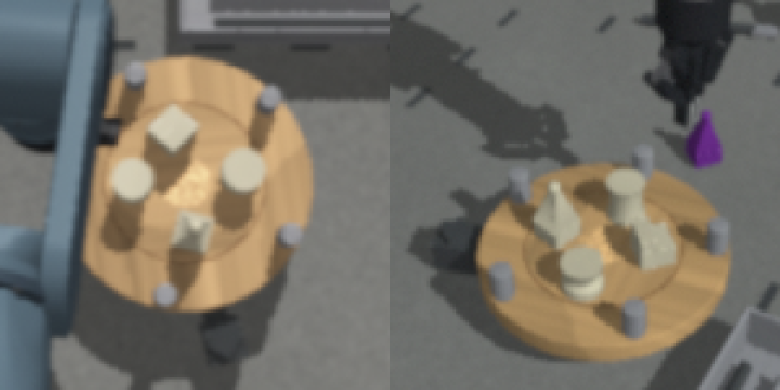

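The gripper is on the clockwise side of the post at scene crop (643,160), clear of it. I lower it and then push.

move_arm:
  moves:
    - {"gripper": 0,"x": 0,"y": 0,"z": 2.5,"roll": 0}
    - {"gripper": 0,"x": 0,"y": 0,"z": 2.5,"roll": 0}
    - {"gripper": 0,"x": 0,"y": 0,"z": 2,"roll": 0}
    - {"gripper": 0,"x": 0.2,"y": 0,"z": 0.3,"roll": 0}
    - {"gripper": 0,"x": 0,"y": 0,"z": 0,"roll": 0}

```text
time_s: 11.48
eef_pos: [0.5921, 0.0538, 0.2622]
eef_rot: [0.009, 0.773, 0.634, -0.012]
wrist_force: [0.8, 0.2, 0.2]
opening: -0.0
```

move_arm:
  moves:
    - {"gripper": 0,"x": -0.03,"y": -0.66,"z": 0,"roll": -3}
    - {"gripper": 0,"x": -0.03,"y": -0.66,"z": 0,"roll": -3}
    - {"gripper": 0,"x": -0.03,"y": -0.66,"z": 0,"roll": -3}
    - {"gripper": 0,"x": 0,"y": 0,"z": 0,"roll": 0}

```text
time_s: 11.98
eef_pos: [0.5723, 0.0556, 0.2629]
eef_rot: [0.008, 0.721, 0.693, -0.013]
wrist_force: [-0.3, -0.0, 0.1]
opening: 0.001
```

```bash
python3 -c "from h import *;to(.5565,.055)
o=ctrl.get_obs();print(o['wrist_force'])"
```

```text
11.975 [0.57226163 0.05561738 0.26290152] xang 87.7110958679672 tilt [-0.007 -0.03  -1.   ] polar (83.1, 0.1304) toolshift cm [-0.12 -1.57  0.01]
[-0.27263951 -0.03191577  0.0756782 ]
```

move_arm:
  moves:
    - {"gripper": 0,"x": -0.03,"y": -0.66,"z": 0,"roll": -3}
    - {"gripper": 0,"x": -0.03,"y": -0.66,"z": 0,"roll": -3}
    - {"gripper": 0,"x": -0.03,"y": -0.66,"z": 0,"roll": -3}
    - {"gripper": 0,"x": -0.02,"y": -0.4,"z": 0,"roll": -2}
    - {"gripper": 0,"x": 0,"y": 0,"z": 0,"roll": 0}

```text
time_s: 12.6
eef_pos: [0.5485, 0.0537, 0.2625]
eef_rot: [0.007, 0.651, 0.759, -0.014]
wrist_force: [0.2, 1.0, 0.4]
opening: -0.0
```

```bash
python3 -c "from h import *;to(.5565,.055);look('c9.png')"
```

```text
12.6 [0.54853807 0.05366364 0.26250861] xang 98.69185575628237 tilt [-0.008 -0.03  -1.   ] polar (93.6, 0.1277) toolshift cm [ 0.01  0.81 -0.01]
12.6 [0.54853807 0.05366364 0.26250861] [0.18218263 0.97946436 0.42272327] (93.6, 0.1277) 98.69185575628237
```

View pics/c9.png

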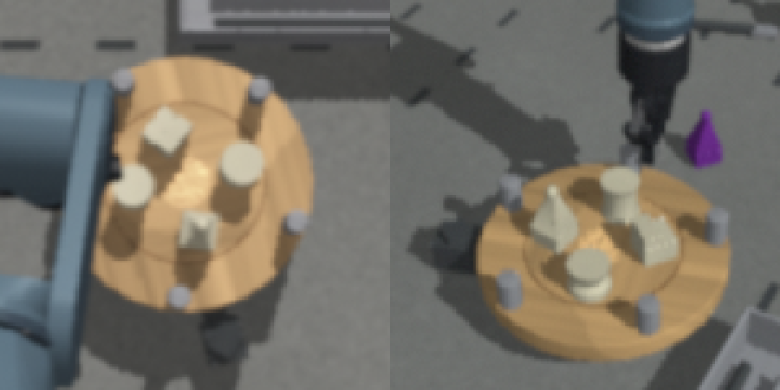

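Run:
```python
from h import *
c=cam('top');s=cam('scene')
for p in [(122,77),(260,86),(297,219),(180,296)]: 
    a=ang(ray(c,[(270+p[0]/2.6,140+p[1]/2.6)],.108)[0]); print(a,(a[0]-13.6)%72)
t=ray(c,[(270+200/2.6,140+219/2.6)],.138)[0];u=ray(s,[(220+(552-390)/2.6,130+191/2.6)],.138)[0]
print(t,u,ang(t),ang(u))
# foot of pinnacle: pale top-view blob, and tip line sideways error for front = 195 deg
f=np.radians(195); n=np.array([-np.sin(f),np.cos(f)])
print([(round(float((q[:2]-C)@n)*1000,1)) for q in(t,u)], 'post-based', 102+72)
```

```text
(32.0, 0.1214) 18.4
(-39.5, 0.1215) 18.9
(-110.8, 0.1204) 19.60000000000001
(177.4, 0.1202) 19.80000000000001
[ 0.51094203 -0.08696849  0.138     ] [ 0.5063426  -0.08941939  0.138     ] (-163.9, 0.0474) (-162.7, 0.0525)
[0.9, 2.1] post-based 174
```

Two estimates put the pinnacle at 193° (from the posts) and 196–197° (from the tip) against a front of 195°. That is within about 2 mm sideways. I back off, lift and retreat for a last check.

move_arm:
  moves:
    - {"gripper": 0,"x": 0.1,"y": 1.2,"z": 0,"roll": 0}
    - {"gripper": 0,"x": 0,"y": 0,"z": -3,"roll": 0}
    - {"gripper": 0,"x": 0,"y": 0,"z": -5,"roll": 0}
    - {"gripper": 0,"x": 0,"y": 0,"z": -5,"roll": 0}
    - {"gripper": 0,"x": 5,"y": -2,"z": 0,"roll": 0}

```text
time_s: 13.42
eef_pos: [0.5367, 0.1055, 0.3958]
eef_rot: [0.011, 0.653, 0.757, -0.011]
wrist_force: [0.1, 0.6, -0.3]
opening: -0.006
```

move_arm:
  moves:
    - {"gripper": 0,"x": 5,"y": -4,"z": 0,"roll": 0}
    - {"gripper": 0,"x": 5,"y": -5,"z": 0,"roll": 0}
    - {"gripper": 0,"x": 5,"y": -4,"z": 0,"roll": 0}
    - {"gripper": 0,"x": 0,"y": 0,"z": 0,"roll": 0}
    - {"gripper": 0,"x": 0,"y": 0,"z": 0,"roll": 0}

```text
time_s: 14.05
eef_pos: [0.392, 0.2285, 0.3885]
eef_rot: [0.007, 0.651, 0.759, -0.014]
wrist_force: [0.6, 0.6, 0.4]
opening: 0.001
```

```bash
python3 -c "from h import *;look('c10.png')"
```

```text
14.05 [0.39198171 0.22854251 0.38848262] [0.57362081 0.61690931 0.4182925 ] (118.6, 0.3442) 98.78206426577007
```

View pics/c10.png

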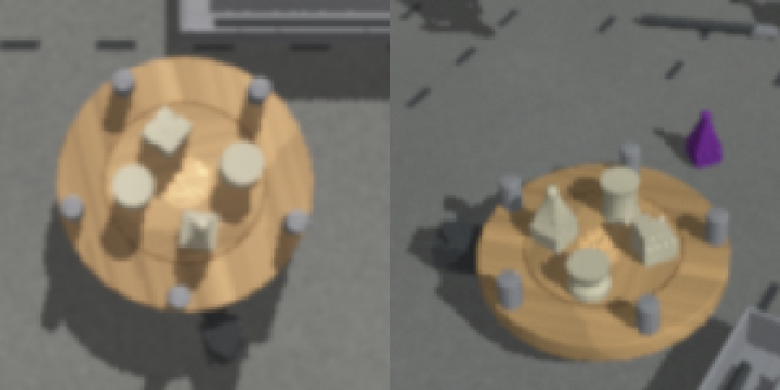

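The picture agrees with the numbers: all four models stand, and the pinnacle's foot at crop (198,233) lies on the line from the wheel centre (183,181) to the index block (222,337). The arm is clear, so I hand in.

```bash
python3 -c "from bench import ctrl;print(ctrl.hand_in())"
```

```text
the job is handed in; nothing more can be done
None
```

I turned the wheel about 92° anticlockwise and handed the job in at about 14 s of robot time. The hand-in reports no verdict. I pushed two rim posts in turn with the closed fingers; pushing forces read about 1–4 N.

**Pinnacle:** the camera estimates put it at 193° (from the posts), 196° (tip, top view) and 197° (tip, scene view). The index block measured about 195°. The three disagree by about 4°, which is roughly ±2 mm sideways, inside the 10 mm allowed.

**Rest of the scene:** in the last pictures all four models stand in their places on the wheel. The wheel was in the same position before and after the gripper left it. The gripper was 0.34 m from the axis with its fingertips about 0.21 m up. I saw no contact with the bench items, but I did not re-measure their positions.

**What went wrong:** the first push stopped about 7.5° short and left the tool tilted by about 2°, probably because the wrist was near its limit. I made up the rest with the second post. My first move call was also refused; I repeated it with every field filled in.

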